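# Screw the lath press down

### The arm

A 6-joint arm with a two-finger parallel gripper is mounted at the origin on the work surface; the furniture and walls round the work are solid. World frame = base frame: x ahead of the robot, y to its left, z up, the work surface at z = 0. Lengths are in mm, angles in rad, forces in N, time in s.
With the tool pointing down it reaches from about 425 to 950 mm from the base axis. Payload 14.7 kg.
Tool frame: the origin (TCP) lies midway between the tips of the shut fingers; the grasp point (between the pads) lies bot.grip_depth behind it (bot.grip_depth is the distance from the TCP to the grasp point, in mm); z points along the fingers, y is the line along which they close (so a half turn about z gives the same grasp; the last joint's range is limited). The gripper opens to 85 mm and grips with 20 to 120 N. Pads are 22 mm wide; open, the fingers measure 114 mm over their backs; the gripper's body (76 mm by 85 mm) begins 54 mm behind the grasp point. The pads swing forward as they close: fully open they stand 13 mm farther back than shut.
Start: joints at [-1.235, 0.48, 1.596, -0, 1.065, -0.047], TCP at [242.803, -602.942, 231.297] pointing down, gripper open.
Joint ranges: [-2.75, 2.75], [-0.82, 2.05], [0.23, 2.67], [-1.56, 4.7], [0.09, 2.69], [-2.92, 2.92]. Speed limits (rad/s): [1.89, 1.89, 2.39, 3.01, 3.01, 3.01].

### API

Orientations are given as [roll, pitch, yaw] about the fixed x, y, z axes, in that order (R = Rz(yaw) Ry(pitch) Rx(roll)).
In Python, from cell import bot gives the robot as it stands. The module is installed in compiled form; this text tells all that it offers.
- The arm moves only by the tool move_arm, never from a script. Its argument "increments" is a list of rows, each a list of 7 numbers: the turn, a rotation vector about the tool's x, y, z in degrees, then the shift along the tool's x, y, z in m, then the opening, from 0 (shut) to 1 (fully open). In form: [[ax, ay, az, dx, dy, dz, grip], ...]. A call has exactly 8 rows; each row is the pose to reach, as a shift and turn from the pose commanded when the call began, along the tool's axes at that moment; what a row does not reach only later rows make up. A row lasts 1/12 s, in which the tool goes at most 41.7 mm and 7.16 degrees, less where a joint would pass 70% of its speed; a pose out of reach is approached as far as the arm can. A call with a gripper value outside its range is refused whole. The fingers move at their own pace and stop on an object; "squeeze" is the grip in N (left out, the last holds). Time passes only in rows, so rows that repeat a pose let the fingers close, or fill a call up. It gives the time, the measured TCP pose, the force, the opening and the grip force at its end, in the units of the state.
- bot.get_state(): the state, without advancing time (a new reading comes with each control period).
- bot.capture(name): name is "scene" or "top" or "wrist"; returns (picture, depth): 384x512x3 uint8, red, green, blue; 384x512 float32, mm along the optical axis (not along the pixel's ray), 0 where there is no reading.
- bot.calibration(name): a dict with "fx", "fy", "cx", "cy" (pixels), "T" (4x4, takes a point from camera to world coordinates); the wrist camera has in their place "mount" (4x4, takes a point from camera to tool coordinates, whose origin is the TCP and whose axes are the flange's). Camera axes: x right, y down, z forward; pixel columns grow to the right and rows downward; lengths in mm; the calibration is good to about 2 mm. A picture is of the moment at which its call begins: read the wrist's pose just before it. calibration takes no time and is no camera call.
- bot.sign_off(): hands the job in; it is judged then, once.
The state is a dict: "time_s": time; "joint_positions": joint angles; "dq": joint speeds; "effort": joint torques, N m; "ee_pos": TCP position; "tool_rot": TCP orientation; "force": force on the tool from outside, world axes, zero at the start; "torque": the same for the moment, N m; "gripper_width": finger opening in mm; "gripper_force": force on a finger pad.
Only numpy, scipy, OpenCV 4.12 (cv2) and the standard library are available. Lean on these libraries where they do the work, as an engineer would, in place of code of your own. Each camera call takes 0.05 s, during which the arm holds its last target. There are 200 camera calls.

### The job

Two small screw presses stand on the bench; only one has a wooden lath lying under its pad. Screw the round knob of that press down clockwise (seen from above), regripping as often as needed, until its pad is tight on the lath and the knob turns no further. Leave the screw of the empty press as it is, and let go at the end.

Things in the scene. Friction and masses are not known exactly. Their poses are not given: they have to be found in the camera images.
- lath_knob_center (a point): Centre of the knob (on its vertical axis, 18 mm above its underside, 10 mm below its top) of the press with the yellowish lath, 22x115x12 mm, sticking out under its pad. Upright pale wood round knob, 36 mm diameter, 28 mm high, about 0.11 m above the bench; it turns but does not sink. Free all round, down to the crossbar (32x130 mm), its top 28 mm below the point. The press is fixed to the bench.
- lath_knob (a joint): Angle of that knob in rad, growing clockwise seen from above. 0: pad fully raised; 6.0 (the stop): pad tight on the lath, 2 mm down per rad. Starts at 0.1 to 0.7, stays where left, takes about 0.1 N m; can be gripped across any diameter. At the stop the fingers just slip.
- empty_knob_center (a point): The same point on the knob of the other press, which is alike but has nothing under its pad. It stands 0.14 m or more from the first; which one is on the left changes.
- empty_knob (a joint): Angle of the empty press's knob in rad, clockwise positive; starts at 0 (fully raised) and is to be left there.

How it is judged (in metres and radians):
At the end, for the whole second after the job is handed in: The knob of the press with the lath is screwed down to within 20 degrees of its stop (more than 5.65 of 6.0 rad) and at rest; the empty press's knob is within 0.3 rad of its fully raised start (value of joint lath_knob above 5.65 rad and velocity of joint lath_knob below 0.1 rad/s and value of joint empty_knob below 0.3 rad); the robot touches nothing.
It fails at once if the screw of the empty press is turned by more than 0.3 rad (value of joint empty_knob above 0.3 rad).
It also fails if it takes over 54 s, if anything falls off the work surface, if the arm or the gripper's body presses on something with over 40 N, if the wrist force passes 120 N, or if a joint passes its speed limit or range.

## Working session

There is one attempt and no reset: what is moved stays moved. The work goes in short steps, Python scripts to look and compute and a tool call to move; the robot and the scene stay as the last step left them, time stands still between calls to the robot, and variables do not carry over. Pictures are saved under pics/ and viewed, at most 10 in all, crops included, and the job is handed in when it is done.

Besides the shell and the picture viewer there is one more tool, called after "Emit:" as name([rows], argument=value, ...), one row to a line, values as JSON. move_arm: Moves the arm, as the interface text tells. Its arguments: {"type":"object","properties":{"increments":{"type":"array","items":{"type":"array","items":{"type":"number"}}},"squeeze":{"type":"number"}},"required":["increments"]}

```bash
mkdir -p pics; python3 - <<'E'
from cell import bot
import cv2,numpy as np
s=bot.get_state();print(s, bot.grip_depth)
for n in ("scene","top"):
    p,d=bot.capture(n);np.save(f"{n}_d.npy",d);cv2.imwrite(f"pics/{n}1.png",cv2.cvtColor(p,cv2.COLOR_RGB2BGR))
    print(n,bot.calibration(n))
E
```

```text
{'time_s': 0.0, 'joint_positions': array([-1.23461767e+00,  4.80813187e-01,  1.59688591e+00, -5.03907650e-06,
        1.06510278e+00, -4.65893724e-02]), 'dq': array([-0.00018384, -0.00030646, -0.00053745, -0.00042332,  0.00019039,
        0.00010158]), 'effort': array([-3.38880323e-03, -9.50670576e+01, -4.30180907e+01, -2.72203097e-04,
        1.19322145e-02,  2.82286216e-06]), 'ee_pos': array([ 242.65364037, -602.55486632,  230.68000909]), 'tool_rot': array([-3.14038453e+00, -5.19161794e-05,  3.82770439e-01]), 'force': array([-0.19353998,  0.71014654, -0.05979774]), 'torque': array([ 0.02073702,  0.00194433, -0.01171237]), 'gripper_force': 0.0, 'gripper_width': 85.1808512031551} 18.700000000000003
scene {'fx': 365.87413922854876, 'fy': 365.87413922854876, 'cx': 253.0976523308838, 'cy': 198.41822251327525, 'T': array([[-9.03753481e-01, -2.19196328e-01,  3.67671885e-01,
         2.20475528e+02],
       [-4.28048123e-01,  4.58553106e-01, -7.78783573e-01,
         6.68855927e+02],
       [ 2.10941478e-03, -8.61209625e-01, -5.08245543e-01,
         5.64184464e+02],
       [ 0.00000000e+00,  0.00000000e+00,  0.00000000e+00,
         1.00000000e+00]])}
top {'fx': 439.4506991006143, 'fy': 439.4506991006143, 'cx': 251.4739835744955, 'cy': 192.97213649549377, 'T': array([[ 9.15130691e-03, -9.95074832e-01,  9.87032487e-02,
         4.43884263e+02],
       [-9.99957898e-01, -9.04003616e-03,  1.57450900e-03,
         2.41829240e+01],
       [-6.74473340e-04, -9.87135020e-02, -9.95115666e-01,
         9.97487607e+02],
       [ 0.00000000e+00,  0.00000000e+00,  0.00000000e+00,
         1.00000000e+00]])}
```

View pics/top1.png

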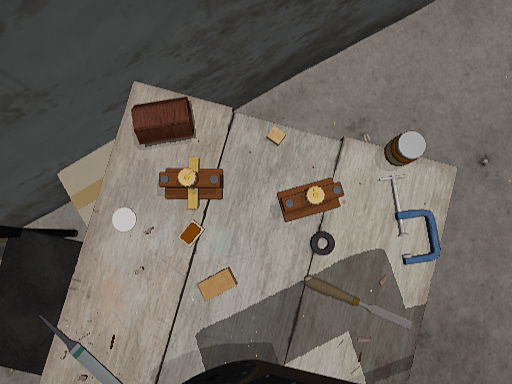

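View pics/scene1.png

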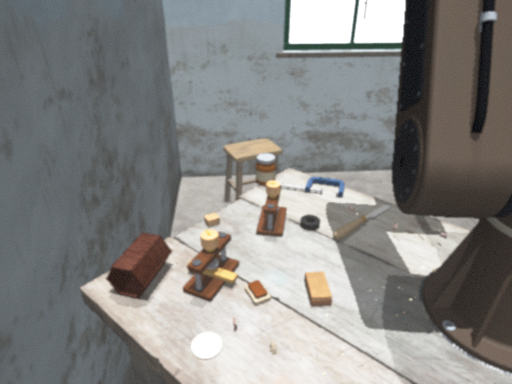

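The top view shows two presses. The left one has its knob at about (187,177) and a yellow lath sticking out under it at (194,163) and (193,203). The right one, knob at (316,195), is empty. The scene view agrees: the press with the lath has its knob at (209,240).

```bash
cat > h.py <<'E'
import numpy as np
from scipy.spatial.transform import Rotation as R
def unproj(c,d,mask,T):
    v,u=np.nonzero(mask);z=d[v,u]
    P=np.c_[(u-c['cx'])/c['fx']*z,(v-c['cy'])/c['fy']*z,z,np.ones(len(z))]
    return (P@T.T)[:,:3]
E
python3 - <<'E'
from cell import bot
from h import *
c=bot.calibration("top");d=np.load("top_d.npy")
for u,v in((187,177),(316,195)):
    m=np.zeros(d.shape,bool);m[v-16:v+17,u-16:u+17]=1
    P=unproj(c,d,m,c['T']);
    print(np.histogram(P[:,2],bins=range(-10,170,10)))
    k=P[P[:,2]>P[:,2].max()-8];print(len(k),k.mean(0),(k.min(0)+k.max(0))/2,np.ptp(k,axis=0))
c=bot.calibration("top")
# crossbar
m=np.zeros(d.shape,bool);m[160:205,155:228]=1
P=unproj(c,d,m,c['T']);b=P[(P[:,2]>70)&(P[:,2]<105)]
q=b[:,:2]-b[:,:2].mean(0);w,V=np.linalg.eigh(q.T@q);print(b.mean(0),V[:,1],np.ptp(q@V,axis=0))
print(bot.calibration("wrist"))
E
```

```text
(array([ 80,  84, 219, 150,   3,  10,   0,   0,  43, 205,   9,  16, 145,
       116,   0,   0,   0]), array([-10,   0,  10,  20,  30,  40,  50,  60,  70,  80,  90, 100, 110,
       120, 130, 140, 150, 160]))
9 [443.88426285  24.18292404 997.48760719] [443.88426285  24.18292404 997.48760719] [0. 0. 0.]
(array([ 49,  53, 431,   0,   0,   0,   0,   0,  45, 223,   8,  13, 143,
       120,   0,   0,   0]), array([-10,   0,  10,  20,  30,  40,  50,  60,  70,  80,  90, 100, 110,
       120, 130, 140, 150, 160]))
4 [443.88426285  24.18292404 997.48760719] [443.88426285  24.18292404 997.48760719] [0. 0. 0.]
[562.34111327 154.51478465  82.60196837] [-0.00288117  0.99999585] [ 34.22549851 128.78914242]
{'fx': 279.95952419119794, 'fy': 279.95952419119794, 'cx': 259.5508848266704, 'cy': 190.16464838974653, 'mount': array([[-3.38572586e-04, -9.66250604e-01, -2.57603679e-01,
         6.58754676e+01],
       [ 9.99999574e-01, -1.05880543e-04, -9.17165874e-04,
        -2.48728253e-02],
       [ 8.58936862e-04, -2.57603879e-01,  9.66250228e-01,
        -1.43115041e+02],
       [ 0.00000000e+00,  0.00000000e+00,  0.00000000e+00,
         1.00000000e+00]])}
```

```bash
cat >> h.py <<'E'
def rel(s,target):
    return R.from_euler('xyz',s['tool_rot']).as_matrix().T@(np.array(target)-s['ee_pos'])
E
python3 - <<'E'
from cell import bot
from h import *
c=bot.calibration("top");d=np.load("top_d.npy")
for u,v in((187,177),(316,195)):
    m=np.zeros(d.shape,bool);m[v-16:v+17,u-16:u+17]=1
    P=unproj(c,d,m,c['T']);
    k=P[(P[:,2]>112)&(P[:,2]<140)];print(len(k),k.mean(0),(k.min(0)+k.max(0))/2,np.ptp(k,axis=0),k[:,2].max(),np.percentile(k[:,2],[10,50,90]))
    if u==187: k=(k.min(0)+k.max(0))/2; print(rel(bot.get_state(),[k[0],k[1],215]))
E
```

```text
259 [563.22015763 156.42010834 119.71134744] [563.37953924 155.96626878 118.84714721] [34.77227195 36.62097457 12.77052069] 125.23240755762845 [117.63083153 119.81632441 121.97294458]
[ 580.81588094 -583.85902246   16.3975221 ]
260 [ 529.21469026 -101.66303988  119.74551174] [ 529.14818856 -102.1903829   118.70673947] [34.5029943  36.55663408 12.41570014] 124.91458953707718 [117.57624905 119.79542465 121.63862007]
```

Emit:
move_arm([
  [0,0,0,0.029,-0.029,0,1],
  [0,0,0,0.058,-0.058,0,1],
  [0,0,0,0.087,-0.087,0,1],
  [0,0,0,0.116,-0.116,0,1],
  [0,0,0,0.145,-0.145,0,1],
  [0,0,0,0.174,-0.174,0,1],
  [0,0,0,0.203,-0.203,0,1],
  [0,0,0,0.232,-0.232,0,1],
], squeeze=60)

```text
time_s: 0.77
ee_pos: [371.5, -299.1, 231.2]
tool_rot: [-3.141, 0.0, 0.382]
force: [1.0, -0.9, -0.1]
gripper_width: 85.2
gripper_force: 0.0
```

Emit:
move_arm([
  [0,0,0,0.029,-0.029,0,1],
  [0,0,0,0.058,-0.058,0,1],
  [0,0,0,0.087,-0.087,0,1],
  [0,0,0,0.116,-0.116,0,1],
  [0,0,0,0.145,-0.145,0,1],
  [0,0,0,0.174,-0.174,0,1],
  [0,0,0,0.203,-0.203,0,1],
  [0,0,0,0.232,-0.232,0,1],
])

```text
time_s: 1.43
ee_pos: [500.1, 2.9, 231.3]
tool_rot: [3.142, 0.0, 0.383]
force: [1.2, -0.5, 0.2]
gripper_width: 85.2
gripper_force: 0.0
```

Emit:
move_arm([
  [0,0,-7,0.025,-0.025,0,1],
  [0,0,-14,0.05,-0.05,0,1],
  [0,0,-21,0.075,-0.075,0,1],
  [0,0,-28,0.1,-0.1,0,1],
  [0,0,-35,0.117,-0.12,0,1],
  [0,0,-42,0.117,-0.12,0,1],
  [0,0,-49,0.117,-0.12,0,1],
  [0,0,-56,0.117,-0.12,0,1],
])

```text
time_s: 2.1
ee_pos: [563.3, 156.5, 230.8]
tool_rot: [-3.141, 0.0, 1.367]
force: [0.4, -0.3, 0.1]
gripper_width: 85.1
gripper_force: 0.0
```

Emit:
move_arm([
  [0,0,-7,0,0,0,1],
  [0,0,-14,0,0,0,1],
  [0,0,-21,0,0,0,1],
  [0,0,-28,0,0,0,1],
  [0,0,-35,0,0,0,1],
  [0,0,-42,0,0,0,1],
  [0,0,-49,0,0,0,1],
  [0,0,-56,0,0,0,1],
])

```text
time_s: 2.77
ee_pos: [563.4, 155.7, 231.0]
tool_rot: [-3.141, -0.0, 2.344]
force: [-0.3, 0.7, -0.7]
gripper_width: 85.3
gripper_force: 0.0
```

```bash
python3 - <<'E'
from cell import bot
from h import *
s=bot.get_state();print(s);print(rel(s,[563.3,156,215]))
E
```

```text
{'time_s': 2.7667, 'joint_positions': array([ 2.17852563e-01,  3.89494406e-01,  1.75023213e+00, -1.43669957e-05,
        1.00247909e+00, -5.54973066e-01]), 'dq': array([ 1.83345476e-03, -6.34211637e-04,  1.39229776e-04,  1.89501636e-03,
       -1.27490366e-03, -1.45788126e+00]), 'effort': array([ 3.13627002e-03, -8.39183521e+01, -4.11904192e+01, -3.33718872e-04,
        6.71869566e-03,  4.84855413e+00]), 'ee_pos': array([563.41205263, 155.7489954 , 231.01014449]), 'tool_rot': array([-3.14106530e+00, -3.12700312e-04,  2.34362961e+00]), 'force': array([-0.28065253,  0.72555903, -0.71829416]), 'torque': array([-0.04138956,  0.05828129,  0.03923654]), 'gripper_force': 0.0, 'gripper_width': 85.31000097741227}
[ 0.25292809  0.10346356 16.01017203]
```

Emit:
move_arm([
  [0,0,-7,0,0,0,1],
  [0,0,-14,0,0,0,1],
  [0,0,-21,0,0,0,1],
  [0,0,-28,0,0,0,1],
  [0,0,-35,0,0,0,1],
  [0,0,-42,0,0,0,1],
  [0,0,-49,0,0,0,1],
  [0,0,-56,0,0,0,1],
])

```text
time_s: 3.43
ee_pos: [563.4, 155.8, 231.0]
tool_rot: [-3.142, -0.001, -2.962]
force: [-0.1, 0.0, 0.5]
gripper_width: 85.1
gripper_force: 0.0
```

Emit:
move_arm([
  [0,0,-7,0,0,0,1],
  [0,0,-14,0,0,0,1],
  [0,0,-21,0,0,0,1],
  [0,0,-28,0,0,0,1],
  [0,0,-35,0,0,0,1],
  [0,0,-42,0,0,0,1],
  [0,0,-49,0,0,0,1],
  [0,0,-49,0,0,0,1],
])

```text
time_s: 4.1
ee_pos: [563.4, 155.8, 231.0]
tool_rot: [3.141, -0.0, -2.106]
force: [0.1, -0.4, 0.5]
gripper_width: 85.4
gripper_force: 0.0
```

```bash
python3 - <<'E'
from cell import bot
from h import *
import cv2
s=bot.get_state();print(s['joint_positions'],s['ee_pos'])
p,d=bot.capture("wrist");c=bot.calibration("wrist");cv2.imwrite("pics/w1.png",cv2.cvtColor(p,cv2.COLOR_RGB2BGR))
T=np.eye(4);T[:3,:3]=R.from_euler('xyz',s['tool_rot']).as_matrix();T[:3,3]=s['ee_pos'];T=T@c['mount']
P=unproj(c,d,d>0,T)
k=P[(np.hypot(P[:,0]-563,P[:,1]-156)<35)&(P[:,2]>112)&(P[:,2]<140)]
q=P[(np.hypot(P[:,0]-563,P[:,1]-156)<35)&(P[:,2]<140)]
print(np.histogram(q[:,2],bins=range(0,145,5)))
print(len(k),k.mean(0),(k.min(0)+k.max(0))/2,np.ptp(k,axis=0),np.median(k[:,2]))
k=(k.min(0)+k.max(0))/2
print(rel(s,[k[0],k[1],91]))
E
```

```text
[ 2.17874346e-01  3.89473853e-01  1.75027003e+00  9.50469335e-06
  1.00250741e+00 -2.38818479e+00] [563.37485112 155.7614428  231.00861995]
(array([  0,   0, 224, 140,  14, 364,   0,   0,   3,   4,   0,   0,   0,
         1,  12,  23, 770,   0,   1,  28,  30,  25,  36, 263, 891,   0,
         0,   0]), array([  0,   5,  10,  15,  20,  25,  30,  35,  40,  45,  50,  55,  60,
        65,  70,  75,  80,  85,  90,  95, 100, 105, 110, 115, 120, 125,
       130, 135, 140]))
1169 [563.13886171 156.55511723 120.35370865] [563.88292776 157.47019863 118.18664647] [37.51670432 37.8176382  10.64786239] 120.60317749180274
[ -1.79106265   0.36701747 140.00803206]
```

View pics/w1.png

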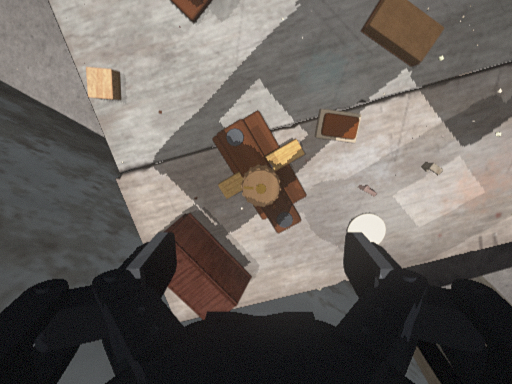

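```bash
python3 - <<'E'
from cell import bot
from h import *
c=bot.calibration("top");d=np.load("top_d.npy")
P=unproj(c,d,(d>0),c['T'])
r=np.hypot(P[:,0]-563.4,P[:,1]-156.5)
for z in (88,100,125,160):
    m=(P[:,2]>z)&(r>25)&(r<250)&(P[:,2]<400)
    print(z,m.sum(), np.sort(r[m])[:5], P[m].max(0) if m.any() else 0)
E
```

```text
88 64 [43.21807521 48.6026755  50.7781368  51.88458333 54.02416556] [571.06849298 214.61540737 124.14314838]
100 49 [242.26143144 242.54402165 242.73270626 242.89339291 243.220636  ] [544.44373098 -83.3059203  124.14314838]
125 0 [] 0
160 0 [] 0
```

Emit:
move_arm([
  [0,0,0,-0.001,0,0.025,1],
  [0,0,0,-0.001,0,0.05,1],
  [0,0,0,-0.001,0,0.075,1],
  [0,0,0,-0.001,0,0.095,1],
  [0,0,0,-0.001,0,0.115,1],
  [0,0,0,-0.001,0,0.13,1],
  [0,0,0,-0.001,0,0.138,1],
  [0,0,0,-0.001,0,0.142,1],
])

```text
time_s: 4.82
ee_pos: [563.5, 156.5, 88.1]
tool_rot: [3.14, -0.001, -2.116]
force: [0.2, -0.3, -0.7]
gripper_width: 85.3
gripper_force: 0.0
```

Emit:
move_arm([
  [0,0,0,0,0,0,0.3],
  [0,0,0,0,0,0,0.2],
  [0,0,0,0,0,0,0.1],
  [0,0,0,0,0,0,0],
  [0,0,0,0,0,0,0],
  [0,0,0,0,0,0,0],
  [0,0,0,0,0,0,0],
  [0,0,0,0,0,0,0],
], squeeze=50)

```text
time_s: 5.48
ee_pos: [563.5, 157.3, 90.3]
tool_rot: [3.141, 0.0, -2.113]
force: [-8.4, 6.8, 11.0]
gripper_width: 34.7
gripper_force: 48.9
```

Emit:
move_arm([
  [0,0,0,0,0.001,-0.002,0],
  [0,0,7,0,0.001,-0.002,0],
  [0,0,14,0,0.001,-0.002,0],
  [0,0,21,0,0.001,-0.002,0],
  [0,0,28,0,0.001,-0.002,0],
  [0,0,35,0,0.001,-0.002,0],
  [0,0,42,0,0.001,-0.002,0],
  [0,0,49,0,0.001,-0.002,0],
])

```text
time_s: 6.15
ee_pos: [563.5, 157.0, 90.9]
tool_rot: [-3.141, 0.0, -2.974]
force: [5.2, -1.7, -18.8]
gripper_width: 34.6
gripper_force: 58.3
```

```bash
python3 - <<'E'
from cell import bot
from h import *
import cv2
s=bot.get_state();print(s)
p,d=bot.capture("wrist");cv2.imwrite("pics/w2.png",cv2.cvtColor(p,cv2.COLOR_RGB2BGR))
E
```

```text
{'time_s': 6.15, 'joint_positions': array([ 2.20109880e-01,  5.64911145e-01,  1.86883766e+00, -3.25563312e-04,
        7.07536079e-01, -1.51755836e+00]), 'dq': array([-2.43456574e-07,  5.04678977e-04, -1.10833172e-03, -1.85372116e-03,
        4.82325292e-04,  1.45571793e+00]), 'effort': array([   1.5561419 , -100.67624331,  -31.54114366,    0.5919362 ,
          1.98423989,   -4.75289673]), 'ee_pos': array([563.52136426, 157.04784895,  90.91405064]), 'tool_rot': array([-3.14139765e+00,  3.18574107e-04, -2.97447332e+00]), 'force': array([  5.16452367,  -1.734918  , -18.8391217 ]), 'torque': array([-0.11991705, -0.9308168 ,  0.03762718]), 'gripper_force': 58.28040897846222, 'gripper_width': 34.63579121864574}
```

View pics/w2.png

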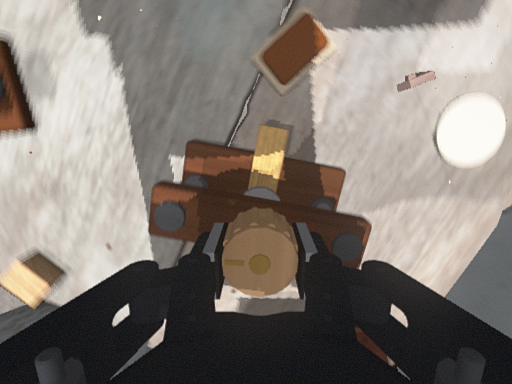

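The knob sits between the pads, with its index mark at (235,262) pointing at the left finger. I'll keep turning.

Emit:
move_arm([
  [0,0,7,0,0,0.001,0],
  [0,0,14,0,0,0.001,0],
  [0,0,21,0,0,0.001,0],
  [0,0,28,0,0,0.001,0],
  [0,0,35,0,0,0.001,0],
  [0,0,42,0,0,0.001,0],
  [0,0,49,0,0,0.001,0],
  [0,0,56,0,0,0.001,0],
])

```text
time_s: 6.87
ee_pos: [563.5, 156.5, 90.8]
tool_rot: [-3.142, 0.001, 2.332]
force: [0.7, -8.0, -1.2]
gripper_width: 34.6
gripper_force: 60.5
```

Emit:
move_arm([
  [0,0,7,0,0,0,0],
  [0,0,14,0,0,0,0],
  [0,0,21,0,0,0,0],
  [0,0,28,0,0,0,0],
  [0,0,35,0,0,0,0],
  [0,0,42,0,0,0,0],
  [0,0,49,0,0,0,0],
  [0,0,56,0,0,0,0],
])

```text
time_s: 7.53
ee_pos: [562.9, 156.3, 90.7]
tool_rot: [-3.141, 0.001, 1.354]
force: [-2.9, -8.8, 2.5]
gripper_width: 34.6
gripper_force: 60.6
```

Emit:
move_arm([
  [0,0,7,0,0,0,0],
  [0,0,14,0,0,0,0],
  [0,0,21,0,0,0,0],
  [0,0,28,0,0,0,0],
  [0,0,35,0,0,0,0],
  [0,0,42,0,0,0,0],
  [0,0,49,0,0,0,0],
  [0,0,56,0,0,0,0],
])

```text
time_s: 8.2
ee_pos: [562.5, 156.6, 90.7]
tool_rot: [3.141, 0.001, 0.377]
force: [-5.4, -4.2, 3.0]
gripper_width: 34.7
gripper_force: 60.8
```

Emit:
move_arm([
  [0,0,7,0,0,0,0],
  [0,0,14,0,0,0,0],
  [0,0,21,0,0,0,0],
  [0,0,28,0,0,0,0],
  [0,0,35,0,0,0,0],
  [0,0,42,0,0,0,0],
  [0,0,49,0,0,0,0],
  [0,0,56,0,0,0,0],
])

```text
time_s: 8.87
ee_pos: [562.5, 157.2, 90.8]
tool_rot: [3.141, 0.001, -0.601]
force: [-5.1, 1.3, 2.7]
gripper_width: 34.6
gripper_force: 60.7
```

```bash
python3 - <<'E'
from cell import bot
from h import *
import cv2
s=bot.get_state();print(s['joint_positions'][5],s['torque'],s['force'])
p,d=bot.capture("wrist");cv2.imwrite("pics/w3.png",cv2.cvtColor(p,cv2.COLOR_RGB2BGR))
E
```

```text
2.3919574100882435 [0.10269269 0.87509468 0.04677505] [-5.13094881  1.31398832  2.74926204]
```

View pics/w3.png

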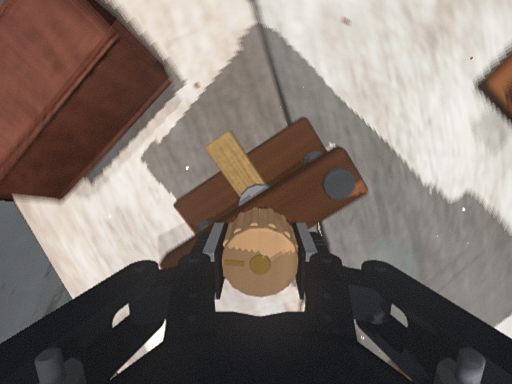

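The mark is still at the left finger, so nothing has slipped. Total turn so far is about 4.8 rad, so I'll regrip.

Emit:
move_arm([
  [0,0,0,0,0,0,1],
  [0,0,0,0,0,0,1],
  [0,0,0,0,0,0,1],
  [0,0,0,0,0,0,1],
  [0,0,0,0,0,0,1],
  [0,0,0,0,0,-0.01,1],
  [0,0,0,0,0,-0.025,1],
  [0,0,0,0,0,-0.05,1],
])

```text
time_s: 9.58
ee_pos: [562.1, 156.9, 139.8]
tool_rot: [3.139, 0.002, -0.594]
force: [-0.0, 0.4, 0.2]
gripper_width: 85.3
gripper_force: 0.0
```

Emit:
move_arm([
  [0,0,-7,0,0,0,1],
  [0,0,-14,0,0,0,1],
  [0,0,-21,0,0,0,1],
  [0,0,-28,0,0,0,1],
  [0,0,-35,0,0,0,1],
  [0,0,-42,0,0,0,1],
  [0,0,-49,0,0,0,1],
  [0,0,-56,0,0,0,1],
])

```text
time_s: 10.25
ee_pos: [563.4, 157.2, 141.1]
tool_rot: [3.142, -0.001, 0.389]
force: [0.5, 0.7, 0.1]
gripper_width: 85.5
gripper_force: 0.0
```

Emit:
move_arm([
  [0,0,-7,0,0,0,1],
  [0,0,-14,0,0,0,1],
  [0,0,-21,0,0,0,1],
  [0,0,-28,0,0,0,1],
  [0,0,-35,0,0,0,1],
  [0,0,-42,0,0,0,1],
  [0,0,-49,0,0,0,1],
  [0,0,-56,0,0,0,1],
])

```text
time_s: 10.92
ee_pos: [563.4, 157.2, 141.1]
tool_rot: [3.141, -0.0, 1.367]
force: [-0.1, -0.4, -0.5]
gripper_width: 85.3
gripper_force: 0.0
```

```bash
python3 - <<'E'
from cell import bot
from h import *
s=bot.get_state();print(s['joint_positions'][5],s['ee_pos'],s['force'],rel(s,[563.2,156.8,90])); 
E
```

```text
0.42454945217453094 [563.44471316 157.2067527  141.09539549] [-0.0985104  -0.38435836 -0.4793806 ] [-0.45879619 -0.1810422  51.09521995]
```

Emit:
move_arm([
  [0,0,0,0,0,0.015,1],
  [0,0,0,0,0,0.03,1],
  [0,0,0,0,0,0.042,1],
  [0,0,0,0,0,0.049,1],
  [0,0,0,0,0,0.051,1],
  [0,0,0,0,0,0.051,0.3],
  [0,0,0,0,0,0.051,0.1],
  [0,0,0,0,0,0.051,0],
])

```text
time_s: 11.58
ee_pos: [563.7, 157.3, 90.0]
tool_rot: [3.141, -0.0, 1.36]
force: [0.3, -0.0, -0.6]
gripper_width: 51.5
gripper_force: 0.0
```

Emit:
move_arm([
  [0,0,0,0,0,0,0],
  [0,0,0,0,0,0,0],
  [0,0,0,0,0,0,0],
  [0,0,0,0,0,0,0],
  [0,0,7,0,0,0,0],
  [0,0,14,0,0,0,0],
  [0,0,21,0,0,0,0],
  [0,0,28,0,0,0,0],
])

```text
time_s: 12.25
ee_pos: [563.3, 157.3, 90.2]
tool_rot: [3.141, -0.0, 0.866]
force: [-3.1, -1.2, 9.4]
gripper_width: 34.7
gripper_force: 48.7
```

```bash
python3 - <<'E'
from cell import bot
from h import *
import cv2
s=bot.get_state();print(s['joint_positions'][5],s['torque'],s['force'])
p,d=bot.capture("wrist");cv2.imwrite("pics/w4.png",cv2.cvtColor(p,cv2.COLOR_RGB2BGR)[200:310,180:340])
E
```

```text
0.9255608892239426 [-0.05389152  0.50663588  0.0521062 ] [-3.13852021 -1.1932018   9.37134023]
```

View pics/w4.png

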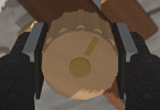

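The mark points up and slightly right, at (92,42) in the crop, as expected with a firm grip. I'll turn on until it slips at the stop.

Emit:
move_arm([
  [0,0,7,0,0,0,0],
  [0,0,14,0,0,0,0],
  [0,0,21,0,0,0,0],
  [0,0,28,0,0,0,0],
  [0,0,35,0,0,0,0],
  [0,0,42,0,0,0,0],
  [0,0,49,0,0,0,0],
  [0,0,56,0,0,0,0],
])

```text
time_s: 12.97
ee_pos: [563.7, 156.9, 89.9]
tool_rot: [3.141, -0.001, -0.111]
force: [-11.2, -3.4, 2.9]
gripper_width: 34.8
gripper_force: 50.4
```

Emit:
move_arm([
  [0,0,7,0,0,0,0],
  [0,0,14,0,0,0,0],
  [0,0,21,0,0,0,0],
  [0,0,28,0,0,0,0],
  [0,0,35,0,0,0,0],
  [0,0,35,0,0,0,0],
  [0,0,35,0,0,0,0],
  [0,0,35,0,0,0,0],
])

```text
time_s: 13.63
ee_pos: [563.4, 156.6, 89.7]
tool_rot: [3.141, -0.001, -0.716]
force: [-0.1, -7.0, 1.0]
gripper_width: 34.9
gripper_force: 50.7
```

```bash
python3 - <<'E'
from cell import bot
from h import *
import cv2
s=bot.get_state();print(s['joint_positions'][5],s['torque'],s['force'])
p,d=bot.capture("wrist");cv2.imwrite("pics/w5.png",cv2.cvtColor(p,cv2.COLOR_RGB2BGR)[200:310,180:340])
E
```

```text
2.5076229019400134 [-1.08318724 -0.05947935  0.10160701] [-0.07117013 -7.0036932   1.04881176]
```

View pics/w5.png

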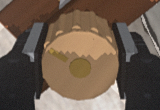

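The mark slipped back to the upper left, (58,50), by about 80° of the last 90° turned, which suggests the stop. I'll confirm with one harder regrip.

Emit:
move_arm([
  [0,0,0,0,0,0,1],
  [0,0,0,0,0,0,1],
  [0,0,0,0,0,0,1],
  [0,0,0,0,0,0,1],
  [0,0,0,0,0,0,1],
  [0,0,0,0,0,-0.01,1],
  [0,0,0,0,0,-0.025,1],
  [0,0,0,0,0,-0.05,1],
])

```text
time_s: 14.35
ee_pos: [562.0, 156.9, 138.7]
tool_rot: [3.139, 0.002, -0.717]
force: [-1.0, 0.7, 0.4]
gripper_width: 85.4
gripper_force: 0.0
```

Emit:
move_arm([
  [0,0,-7,0,0,0,1],
  [0,0,-14,0,0,0,1],
  [0,0,-21,0,0,0,1],
  [0,0,-28,0,0,0,1],
  [0,0,-35,0,0,0,1],
  [0,0,-42,0,0,0,1],
  [0,0,-49,0,0,0,1],
  [0,0,-56,0,0,0,1],
])

```text
time_s: 15.02
ee_pos: [563.4, 157.2, 140.1]
tool_rot: [-3.142, -0.0, 0.267]
force: [-0.4, -0.3, 0.5]
gripper_width: 85.5
gripper_force: 0.0
```

Emit:
move_arm([
  [0,0,0,0,0,0.015,1],
  [0,0,0,0,0,0.03,1],
  [0,0,0,0,0,0.042,1],
  [0,0,0,0,0,0.049,1],
  [0,0,0,0,0,0.05,1],
  [0,0,0,0,0,0.05,0.3],
  [0,0,0,0,0,0.05,0.1],
  [0,0,0,0,0,0.05,0],
], squeeze=85)

```text
time_s: 15.68
ee_pos: [563.7, 157.3, 90.0]
tool_rot: [3.142, -0.001, 0.261]
force: [0.3, -1.2, -0.2]
gripper_width: 51.6
gripper_force: 0.0
```

Emit:
move_arm([
  [0,0,0,0,0,0,0],
  [0,0,0,0,0,0,0],
  [0,0,0,0,0,0,0],
  [0,0,0,0,0,0,0],
  [0,0,4,0,0,0,0],
  [0,0,9,0,0,0,0],
  [0,0,14,0,0,0,0],
  [0,0,19,0,0,0,0],
])

```text
time_s: 16.35
ee_pos: [564.8, 156.8, 90.3]
tool_rot: [3.141, -0.003, -0.074]
force: [-9.3, -2.0, 17.7]
gripper_width: 33.5
gripper_force: 88.9
```

Emit:
move_arm([
  [0,0,5,0,0,0,0],
  [0,0,10,0,0,0,0],
  [0,0,15,0,0,0,0],
  [0,0,20,0,0,0,0],
  [0,0,25,0,0,0,0],
  [0,0,30,0,0,0,0],
  [0,0,35,0,0,0,0],
  [0,0,37,0,0,0,0],
])

```text
time_s: 17.02
ee_pos: [563.4, 156.6, 90.1]
tool_rot: [3.141, -0.001, -0.721]
force: [-1.9, -8.5, 8.0]
gripper_width: 33.9
gripper_force: 88.2
```

```bash
python3 - <<'E'
from cell import bot
from h import *
import cv2
s=bot.get_state();print(s['joint_positions'][5],s['torque'],s['force'])
p,d=bot.capture("wrist");cv2.imwrite("pics/w6.png",cv2.cvtColor(p,cv2.COLOR_RGB2BGR)[200:310,180:340])
E
```

```text
2.512492864031797 [-1.27044174  0.34093662  1.25654901] [-1.87759789 -8.49062559  7.97047389]
```

View pics/w6.png

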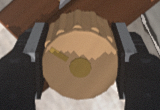

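At the same wrist angle the mark is at the same place, (58,50), and the torque has risen to 1.26 N m, so the knob is at its stop. Now I'll let go and retreat.

Emit:
move_arm([
  [0,0,0,0,0,0,1],
  [0,0,0,0,0,0,1],
  [0,0,0,0,0,0,1],
  [0,0,0,0,0,0,1],
  [0,0,0,0,0,0,1],
  [0,0,0,0,0,-0.02,1],
  [0,0,0,0,0,-0.05,1],
  [0,0,0,0,0,-0.08,1],
])

```text
time_s: 17.73
ee_pos: [562.5, 157.0, 169.5]
tool_rot: [3.14, 0.001, -0.717]
force: [0.7, 0.2, 0.1]
gripper_width: 85.6
gripper_force: 0.0
```

Emit:
move_arm([
  [0,0,0,0,0,-0.02,1],
  [0,0,0,0,0,-0.04,1],
  [0,0,0,0,0,-0.05,1],
  [0,0,0,0,0,-0.05,1],
  [0,0,0,0,0,-0.05,1],
  [0,0,0,0,0,-0.05,1],
  [0,0,0,0,0,-0.05,1],
  [0,0,0,0,0,-0.05,1],
])

```text
time_s: 18.4
ee_pos: [562.7, 157.1, 218.1]
tool_rot: [3.14, 0.001, -0.717]
force: [-0.2, 0.0, 0.3]
gripper_width: 85.9
gripper_force: 0.0
```

```bash
python3 - <<'E'
from cell import bot
s=bot.get_state();print(s['ee_pos'],s['force'],s['gripper_width']);print(bot.sign_off())
E
```

```text
[562.72609621 157.06163692 218.06897162] [-0.1794349   0.02978827  0.30217759] 85.9494204250033
the job is handed in; nothing more can be done
None
```

The knob of the press with the lath is screwed down to its stop (a harder regrip only slipped), the empty press was never touched, the gripper is open and clear, and the job was handed in at about 18 s; no verdict came back.

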